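Hook a dropped spacer ring out from behind the guard

ROBOT

A 6-joint arm with a two-finger parallel gripper is mounted at the origin on the work surface; the furniture and walls round the work are solid. World frame = base frame: x ahead of the robot, y to its left, z up, the work surface at z = 0. Lengths are in mm, angles in rad, forces in N, time in s.
With the tool pointing down it reaches from about 150 to 775 mm from the base axis. Payload 6.1 kg.
Tool frame: the origin (TCP) lies on the mounting face of the last link; the fingertips stand 173 mm ahead of it and the grasp point (between the pads) lies 155 mm ahead of it; z points along the fingers, y is the line along which they close (so a half turn about z gives the same grasp; the last joint's range is limited). The gripper opens to 85 mm and grips with 20 to 120 N. Pads are 22 mm wide; open, the fingers measure 114 mm over their backs; the gripper's body (76 mm by 85 mm) begins 54 mm behind the grasp point. The pads swing forward as they close: fully open they stand 13 mm farther back than shut.
Start: joints at [-1.299, 0.126, -0.04, 1.405, 0, 1.571], TCP at [140.939, -505.713, 404.695] pointing down, gripper open.
Joint ranges: [-2.72, 2.72], [-0.95, 1.95], [-1.27, 1.35], [-1.78, 2.02], [-1.46, 1.47], [-3.14, 3.14]. Speed limits (rad/s): [2.39, 2.39, 3.01, 3.14, 3.14, 3.14].

INTERFACE

Orientations are given as a rotation vector (axis times angle).
In Python, from station import robot, cams gives the robot as it stands.
- The arm moves only by the tool carry_out, never from a script. Its argument "commands" is a list that holds one entry, the list of rows, each a list of 7 numbers: the shift along the world's x, y, z in m, then the turn, a rotation vector about the world's x, y, z in rad, then the gripper command: -1 is fully open, 1 is shut, values between are in proportion. A call has 1 to 12 rows; each row is the pose to reach, as a shift and turn from the pose commanded when the call began; what a row does not reach only later rows make up. A row lasts 1/8 s, in which the tool goes at most 62.5 mm and 10.7 degrees, less where a joint would pass 70% of its speed; a pose out of reach is approached as far as the arm can. A call with a gripper value outside its range is refused whole. The fingers move at their own pace and stop on an object; "grip_force" is the grip in N (left out, the last holds). Time passes only in rows, so rows that repeat a pose let the fingers close. It gives the time, the measured TCP pose, the force, the opening and the grip force at its end, in the units of the state.
- robot.read_state(): the state, without advancing time (a new reading comes with each control period).
- cams.capture(name): name is "scene" or "top" or "wrist"; returns the picture (480x640x3 uint8, blue, green, red); there is no depth.
- cams.get_calibration(name): a dict with "intrinsics" (3x3 intrinsics, pixels), "k1" (the pictures are not rectified: a ray, as slopes to the right and down, at radius r is drawn at 1 + k1 r^2 times it, then the intrinsics apply), "rvec" (rotation vector, rad) and "tvec" (3), from world to camera coordinates, as OpenCV has them. Camera axes: x right, y down, z forward; pixel columns grow to the right and rows downward; lengths in mm; the calibration is good to about 2 mm. A picture is of the moment at which its call begins: read the wrist's pose just before it. get_calibration takes no time and is no camera call; for the wrist camera it gives the pose at the moment of the call.
- robot.finish_job(): hands the job in; it is judged then, once.
The state is a dict: "t": time; "joint_positions": joint angles; "qvel": joint speeds; "effort": joint torques, N m; "tcp_pos": TCP position; "orientation": TCP orientation; "wrist_force": force on the tool from outside, world axes, zero at the start; "torque": the same for the moment, N m; "finger_gap": finger opening in mm; "grip_force": force on a finger pad.
Only numpy, scipy, OpenCV 4.12 (cv2) and the standard library are available. Lean on these libraries where they do the work, as an engineer would, in place of code of your own. Each camera call takes 0.05 s, during which the arm holds its last target. There are 200 camera calls.

TASK

A bright metal spacer ring has been dropped behind the fixed wire guard, where a hand cannot get at it. Take the rod with the hooked end by its wooden handle, hook it into the ring, draw the ring out until all of it lies flat on the open bench in front of the guard, and lay the rod down on the bench. Move the ring with the rod only, and leave the black parallel block behind the guard where it stands.

Things in the scene. Friction and masses are not known exactly. Their poses are not given: they have to be found in the camera images.
- guard: Fixed low cage of dark steel wire, 128 mm deep (x), 208 wide (y), 73 high, open at the front (-x side, facing the robot), barred on top (bars 33 mm apart: see through, not reach through), sides and back. Clear height inside 65 mm; front posts at x -60, y +-100 mm, 192 mm clear between; feet stick out 28 mm sideways. Origin: centre of underside, on the bench; x to the back, z up.
- spacer_ring: Loose plain bright metal ring lying flat on the bench behind (under) the guard, in its left or its right half: 56 mm outside diameter, 36 mm bore right through, 14 mm high, about 80 g. Origin: centre of its underside, z up.
- parallel_block: Black steel parallel block, 48 x 105 x 42 mm (x, y, z), 0.95 kg, with two holes in it; it stands loose under the guard in the half that the ring is not in, its long side along the guard's depth. It must stay. Origin: centre of its underside.
- hook_rod: Hooked rod, loose, 0.1 kg, on the bench before the guard. Wooden handle 100 mm long (x), 22 wide (y), 34 high, to be gripped at its middle across the width; from its +x end a 7 mm steel rod runs on, axis 25 mm above the underside, to x = 155 mm, where it bends straight down (the hook, 7 mm thick) to 1 mm above the underside's level. Origin: centre of handle's underside, z up.
- hook_tip (a point): Lower end of the bent-down hook of the rod, at (155, 0, 1) mm in the frame of hook_rod.

How it is judged (in metres and radians):
On the way:
1. the rod's hook is down inside the ring while the ring is still behind the guard (horizontal distance between hook_tip and spacer_ring below 0.019 m and height (world z) of hook_tip below 0.012 m and x of spacer_ring in the frame of guard above -0.06 m), for 0.1 s.
At the end, for the whole second after the job is handed in: The whole ring lies flat (within 10 degrees) and at rest on the bench before the guard, its centre 92 to 300 mm in front of the guard's centre and within 160 mm of its middle line; the hooked rod lies at rest on the bench; the black block is within 15 mm of its start (x of spacer_ring in the frame of guard between -0.3 and -0.092 m and y of spacer_ring in the frame of guard between -0.16 and 0.16 m and height (world z) of spacer_ring between -0.006 and 0.006 m and angle between spacer_ring's own z axis and vertical below 0.17 rad and linear speed of each of spacer_ring, hook_rod below 0.02 m/s and height (world z) of hook_rod between -0.01 and 0.03 m and distance of parallel_block from where it was at the start of the episode below 0.015 m); the robot touches nothing.
It fails at once if the gripper or arm touches the ring (contact force between any of the fingers, the arm and spacer_ring above 1 N).
It fails at once if the black parallel block is shoved more than 15 mm (distance of parallel_block from where it was at the start of the episode above 0.015 m).
It also fails if it takes over 42 s, if anything falls off the work surface, if the arm or the gripper's body presses on something with over 40 N, if the wrist force passes 120 N, or if a joint passes its speed limit or range.

## Working session

There is one attempt and no reset: what is moved stays moved. The work goes in short steps, Python scripts to look and compute and a tool call to move; the robot and the scene stay as the last step left them, time stands still between calls to the robot, and variables do not carry over. Pictures are saved under pics/ and viewed, at most 10 in all, crops included, and the job is handed in when it is done.

Besides the shell and the picture viewer there is one more tool, called after ">>>" as a command line: name --argument value ..., lists and objects as JSON in quotes. carry_out: Moves the arm, as the interface text tells. Its arguments: {"type":"object","properties":{"commands":{"type":"array","items":{"type":"array","items":{"type":"array","items":{"type":"number"}}}},"grip_force":{"type":"number"}},"required":["commands"]}

```bash
mkdir -p pics
cat > h.py <<'E'
import numpy as np, cv2
from station import robot, cams
def ray(name,uv,cal=None):
    c=cal or cams.get_calibration(name); K=np.array(c["intrinsics"],float); k1=c["k1"]
    R=cv2.Rodrigues(np.array(c["rvec"],float))[0]; t=np.array(c["tvec"],float).ravel()
    p=cv2.undistortPoints(np.array([[uv]],float),K,np.array([k1,0,0,0.]))[0,0]
    return -R.T@t, R.T@np.array([p[0],p[1],1])
def at(name,uv,z,cal=None):
    o,d=ray(name,uv,cal); return (o+d*(z-o[2])/d[2]).round(1)
def proj(name,P):
    c=cams.get_calibration(name)
    return cv2.projectPoints(np.array(P,float).reshape(-1,1,3),np.array(c["rvec"],float),np.array(c["tvec"],float),np.array(c["intrinsics"],float),np.array([c["k1"],0,0,0.]))[0][:,0]
E
python3 - <<'E'
from h import *
for n in("scene","top"):
    cv2.imwrite(f"pics/{n}0.png",cams.capture(n))
s=robot.read_state();print(s["t"],s["tcp_pos"],s["orientation"])
E
```

```text
0.1 [ 140.91160761 -505.61194931  404.01509891] [-3.11125069e+00 -4.25388731e-01  2.42307464e-04]
```

View pics/top0.png

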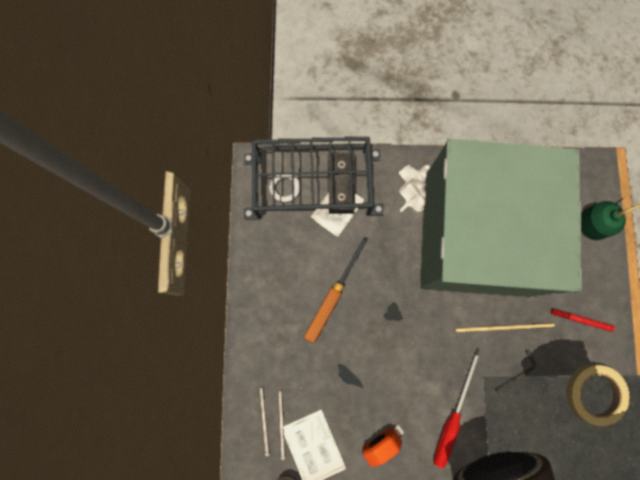

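View pics/scene0.png

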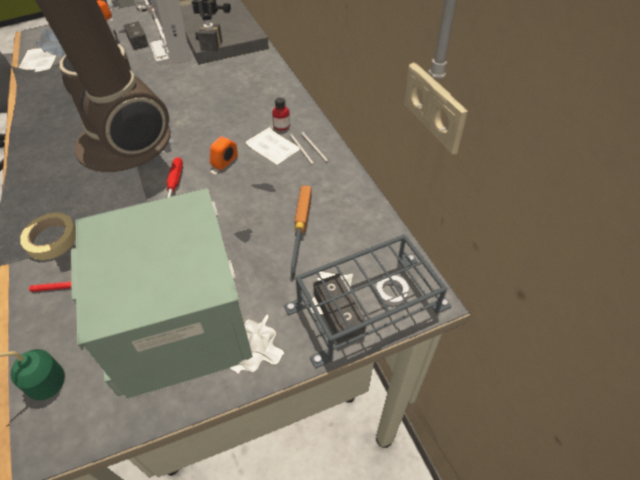

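The top view shows the guard around (312,177), with the ring in its left half at (285,187) and the block at (342,180). The rod's handle runs (310,340)–(340,287) and the hook is at (365,238). A tall green box stands to the right from x≈425. I'll enlarge the work area.

Run:
```python
from h import *
im=cv2.imread("pics/top0.png")[130:350,230:450]
cv2.imwrite("pics/c1.png",cv2.resize(im,None,fx=2.7,fy=2.7,interpolation=cv2.INTER_CUBIC))
for n,uv,z in [("ring",(285,187),14),("h0",(310,340),34),("h1",(340,287),34),("tip",(365,238),25),("box",(428,290),0),("block",(342,180),42)]: print(n,at("top",uv,z))
print(ray("top",(320,240))[0],ray("scene",(320,240))[0])
```

```text
ring [627.9 376.8  14. ]
h0 [353.8 326.5  34. ]
h1 [444.2 275.9  34. ]
tip [532.2 231.5  25. ]
box [442.4 116.3   0. ]
block [633.6 273.1  42. ]
[378.84803773 298.97229665 881.27213443] [1004.74182473   86.91465628  695.12604593]
```

View pics/c1.png

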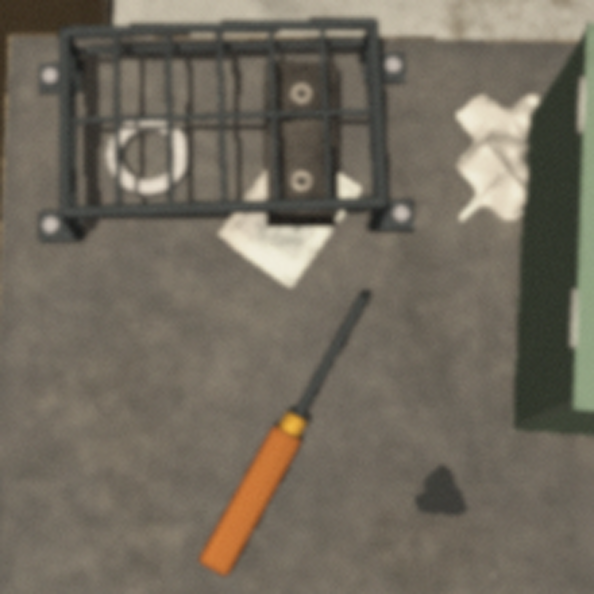

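Run:
```python
from h import *
f=lambda x,y:(230+x/2.7,130+y/2.7)
P={}
for n,c,z in [("ring",(147,156.5),14),("bore",(150,154),14),("h0",(217,563),34),("h1",(289,428),34),("tip",(365,294),28),("fBL",(49,75),6),("fBR",(394,64),6),("fFL",(49,225),6),("fFR",(401,213),6)]:
    P[n]=at("top",f(*c),z); print(n,P[n])
G=np.mean([P[k] for k in("fBL","fBR","fFL","fFR")],0); d=P["tip"]-P["h0"]; 
print("guard c",G,"yaw",np.degrees(np.arctan2(*(P["fBL"]-P["fFL"])[[1,0]])),np.degrees(np.arctan2(*(P["fFL"]-P["fFR"])[[1,0]]))-90)
print("rod yaw",np.degrees(np.arctan2(d[1],d[0])),"mid",(P["h0"]+P["h1"])/2, "hook-mid",np.linalg.norm((P["tip"]-(P["h0"]+P["h1"])/2)[:2]))
s=robot.read_state();R=cv2.Rodrigues(np.array(s["orientation"]))[0]
print(R.round(3),"yaw of tool y",np.degrees(np.arctan2(R[1,1],R[0,1])))
# footprint of guard at left/ring sides via the scene camera
print("scene ring",at("scene",(393,289),14))
```

```text
ring [626.1 377.7  14. ]
bore [627.9 375.7  14. ]
h0 [356.3 325.9  34. ]
h1 [441.5 281.   34. ]
tip [530.  231.4  28. ]
fBL [686.5 448.    6. ]
fBR [696.5 208.4   6. ]
fFL [579.7 443.9   6. ]
fFR [590.1 204.8   6. ]
guard c [638.2   326.275   6.   ] yaw 2.198477497274877 2.490592829426177
rod yaw -28.548023316346214 mid [398.9  303.45  34.  ] hook-mid 149.5941593111175
[[ 0.963  0.268 -0.   ]
 [ 0.268 -0.963  0.001]
 [ 0.    -0.001 -1.   ]] yaw of tool y -74.4289074487287
scene ring [631.6 377.   14. ]
```

>>> carry_out --commands '[[[0.02, 0.06, 0, 0, 0, 0.18, -1], [0.04, 0.12, 0, 0, 0, 0.36, -1], [0.055, 0.18, 0, 0, 0, 0.54, -1], [0.075, 0.24, 0, 0, 0, 0.72, -1], [0.095, 0.3, 0, 0, 0, 0.9, -1], [0.11, 0.36, 0, 0, 0, 1.08, -1], [0.13, 0.42, 0, 0, 0, 1.26, -1], [0.15, 0.48, 0, 0, 0, 1.44, -1], [0.17, 0.54, 0, 0, 0, 1.62, -1], [0.19, 0.6, 0, 0, 0, 1.8, -1], [0.21, 0.66, 0, 0, 0, 1.98, -1], [0.225, 0.72, 0, 0, 0, 2.16, -1]]]'

```text
t: 1.6
tcp_pos: [363.6, 207.9, 404.5]
orientation: [1.082, 2.949, -0.0]
wrist_force: [1.2, -0.8, 0.0]
finger_gap: 85.3
grip_force: 0.0
```

>>> carry_out --commands '[[[0.018, 0.05, -0.03, 0, 0, 0.11, -1], [0.035, 0.095, -0.07, 0, 0, 0.22, -1], [0.035, 0.095, -0.12, 0, 0, 0.22, -1], [0.035, 0.095, -0.12, 0, 0, 0.22, -1]]]'

```text
t: 2.1
tcp_pos: [397.1, 299.9, 280.6]
orientation: [-0.759, -3.043, 0.011]
wrist_force: [-0.2, -0.4, 0.2]
finger_gap: 84.9
grip_force: 0.0
```

Run:
```python
from h import *
s=robot.read_state();R=cv2.Rodrigues(np.array(s["orientation"]))[0]
import json
c=cams.get_calibration("wrist"); json.dump({k:np.array(v).tolist() for k,v in c.items()},open("w1.json","w"))
cv2.imwrite("pics/w1.png",cams.capture("wrist"))
print(s["tcp_pos"],np.degrees(np.arctan2(R[1,1],R[0,1])),s["joint_positions"])
```

```text
[397.10776802 299.87828547 280.64776378] 61.98071318812258 [ 6.46815569e-01  1.09329144e-01 -3.32102445e-01  1.13863539e+00
 -9.30176412e-05  1.13586095e+00]
```

View pics/w1.png

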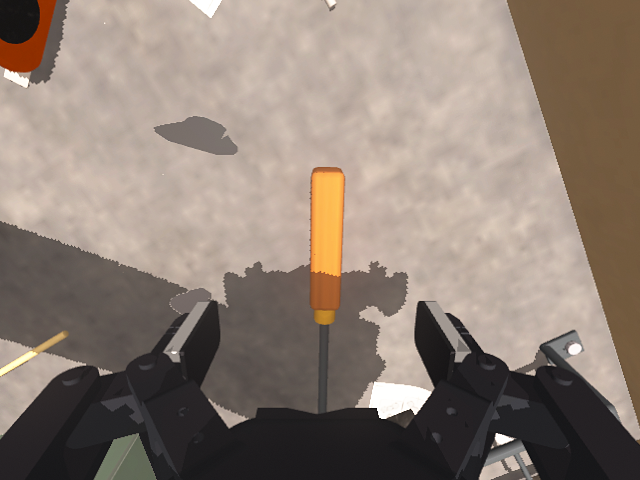

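The wrist view shows the handle centred between the fingers, with its back end at (328,168), the orange end at (325,309) and the collar end at (324,323).

Run:
```python
from h import *
import json
c=json.load(open("w1.json"))
a=at("w",(328,168),34,c);b=at("w",(325,310),34,c);e=at("w",(324,323),30,c);r=at("w",(323,405),28.5,c)
print(a,b,e,r,np.linalg.norm(b-a),np.linalg.norm(e-a),[np.degrees(np.arctan2(*(q-a)[[1,0]])) for q in(b,e,r)])
```

```text
[349.1 330.4  34. ] [437.3 282.1  34. ] [448.7 275.4  30. ] [516.8 238.7  28.5] 100.55908710802815 113.84709043273786 [np.float64(-28.705952543401068), np.float64(-28.907867747068856), np.float64(-28.670269844575436)]
```

>>> carry_out --commands '[[[-0.0035, 0.006, -0.04, 0, 0, -0.014, -1], [-0.0035, 0.006, -0.05, 0, 0, -0.014, -1], [-0.0035, 0.006, -0.05, 0, 0, -0.014, -1], [-0.0035, 0.006, -0.05, 0, 0, -0.014, -1]]]'

```text
t: 2.65
tcp_pos: [395.8, 306.7, 236.8]
orientation: [0.783, 3.041, 0.004]
wrist_force: [-0.2, -0.2, -0.7]
finger_gap: 85.5
grip_force: 0.0
```

Run:
```python
from h import *
s=robot.read_state();R=cv2.Rodrigues(np.array(s["orientation"]))[0]
print(s["tcp_pos"],np.degrees(np.arctan2(R[1,1],R[0,1])),s["qvel"],s["t"])
```

```text
[395.84753174 306.67144558 236.75310131] 61.109728721414875 [-3.05044973e-04  1.84246091e-03 -4.15932147e-03 -7.47837833e-03
  2.82110167e-05  2.32949391e-03] 2.65
```

>>> carry_out --commands '[[[-0.0025, 0, -0.04, 0, 0, 0, -1], [-0.0025, 0, -0.059, 0, 0, 0, -1], [-0.0025, 0, -0.06, 0, 0, 0, -1], [-0.0025, 0, -0.06, 0, 0, 0, 0], [-0.0025, 0, -0.06, 0, 0, 0, 1], [-0.0025, 0, -0.06, 0, 0, 0, 1], [-0.0025, 0, -0.06, 0, 0, 0, 1], [-0.0025, 0, -0.06, 0, 0, 0, 1], [-0.0025, 0, -0.06, 0, 0, 0, 1], [-0.0025, 0, -0.06, 0, 0, 0, 1]]]' --grip_force 70

```text
t: 3.9
tcp_pos: [393.0, 306.8, 175.5]
orientation: [0.783, 3.042, 0.002]
wrist_force: [-0.4, -0.8, 6.4]
finger_gap: 21.0
grip_force: 69.5
```

>>> carry_out --commands '[[[0, 0, 0.015, 0, 0, 0, 1], [0, 0, 0.025, 0, 0, 0, 1], [-0.003, 0.015, 0.025, 0, 0, 0.14, 1], [-0.005, 0.03, 0.025, 0, 0, 0.28, 1], [-0.008, 0.045, 0.025, 0, 0, 0.41, 1], [-0.008, 0.062, 0.025, 0, 0, 0.538, 1], [-0.008, 0.062, 0.025, 0, 0, 0.538, 1], [-0.008, 0.062, 0.025, 0, 0, 0.538, 1]]]'

```text
t: 4.9
tcp_pos: [384.6, 368.1, 199.8]
orientation: [0.05, -3.141, 0.001]
wrist_force: [0.0, 0.2, -0.9]
finger_gap: 20.8
grip_force: 68.6
```

Run:
```python
from h import *
s=robot.read_state();R=cv2.Rodrigues(np.array(s["orientation"]))[0]
print(s["tcp_pos"],np.degrees(np.arctan2(R[1,1],R[0,1])),s["t"],s["joint_positions"])
im=cams.capture("scene")[170:370,240:480]
im2=cams.capture("top")[130:350,230:450]
a=cv2.resize(im,(400,333),interpolation=cv2.INTER_CUBIC)
b=cv2.resize(im2,(400,400),interpolation=cv2.INTER_CUBIC)
cv2.imwrite("pics/c2.png",np.hstack([cv2.copyMakeBorder(a,0,67,0,0,cv2.BORDER_CONSTANT),b]))
```

```text
[384.57462798 368.13691022 199.76270577] 91.83922763328432 4.9 [ 7.63614438e-01  2.20737877e-01 -3.86105045e-01  9.64482019e-01
 -2.21530482e-04  7.31513982e-01]
```

View pics/c2.png

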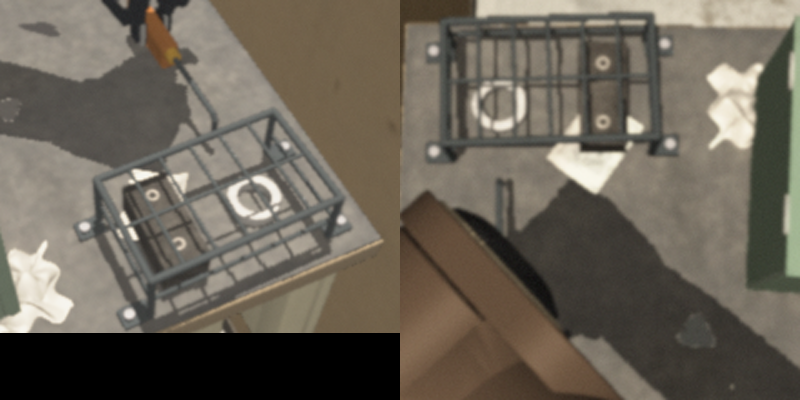

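The rod is held and lifted. In the left crop the hook's lower end is near (213,125), and in the top crop the rod tip and its shadow are at (500–509,181). The ring is unmoved.

Run:
```python
from h import *
H=[384.6+155,368.1+155*np.sin(np.radians(2))]
print("top exp bend",(proj("top",[H+[53]])[0]-[230,130])*1.818+[400,0])
print("scene exp bend,tip",(proj("scene",[H+[53],H+[25]])-[240,170])/.6)
print("ring top",(proj("top",[[627.5,377,14]])[0]-[230,130])*1.818+[400,0])
print("tip scene at 25",at("scene",(240+213*.6,170+123*.6),25))
```

```text
top exp bend [497.81868361 182.2131156 ]
scene exp bend,tip [[214.24478135 112.16262569]
 [212.42423187 128.79507162]]
ring top [499.74882997 104.02564068]
tip scene at 25 [532.6 377.8  25. ]
```

>>> carry_out --commands '[[[0.03, 0.005, 0, 0, 0, 0, 1], [0.06, 0.005, 0, 0, 0, 0, 1], [0.088, 0.005, 0, 0, 0, 0, 1], [0.088, 0.005, 0, 0, 0, 0, 1], [0.088, 0.005, 0, 0, 0, 0, 1]]]'

```text
t: 5.62
tcp_pos: [472.2, 373.0, 199.4]
orientation: [0.052, -3.14, 0.001]
wrist_force: [-0.1, 0.5, -0.3]
finger_gap: 21.2
grip_force: 68.6
```

Run:
```python
from h import *
s=robot.read_state();print(s["tcp_pos"],s["wrist_force"])
im=cams.capture("scene")[240:340,340:460]
im2=cams.capture("top")[130:230,240:350]
a=cv2.resize(im,(400,333),interpolation=cv2.INTER_CUBIC)
b=cv2.resize(im2,(400,333),interpolation=cv2.INTER_CUBIC)
cv2.imwrite("pics/c3.png",np.hstack([a,b]))
T=np.array(s["tcp_pos"]);H=[T[0]+155,T[1]+5]
print((proj("scene",[H+[53],H+[25],H+[1],[627.5,377,14]])-[340,240])/.3)
```

```text
[472.23193039 372.98104655 199.41288443] [-0.13149465  0.5349897  -0.254511  ]
[[182.89120036 111.96621996]
 [176.65913917 144.08422409]
 [171.55974687 170.27941985]
 [172.87178727 157.26577877]]
```

View pics/c3.png

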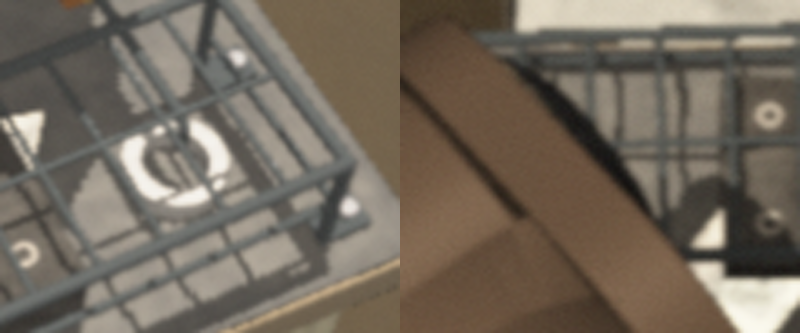

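The hook's lower end, near (183,142), stands over the ring's bore, whose centre is near (176,157), so I can lower it.

>>> carry_out --commands '[[[0, 0, -0.012, 0, 0, 0, 1], [0, 0, -0.023, 0, 0, 0, 1], [0, 0, -0.023, 0, 0, 0, 1], [0, 0, -0.023, 0, 0, 0, 1]]]'

```text
t: 6.22
tcp_pos: [472.3, 373.5, 176.1]
orientation: [0.054, -3.14, 0.001]
wrist_force: [-0.1, -0.0, -0.9]
finger_gap: 21.0
grip_force: 69.7
```

Run:
```python
from h import *
s=robot.read_state();print(s["tcp_pos"],s["wrist_force"],s["torque"],s["t"])
im=cams.capture("scene")[240:340,340:460]
cv2.imwrite("pics/c4.png",cv2.resize(im,(600,500),interpolation=cv2.INTER_CUBIC))
```

```text
[472.32054675 373.48450761 176.0522913 ] [-0.14651641 -0.02295865 -0.90814024] [ 0.01952583  0.05071406 -0.00901524] 6.225
```

View pics/c4.png

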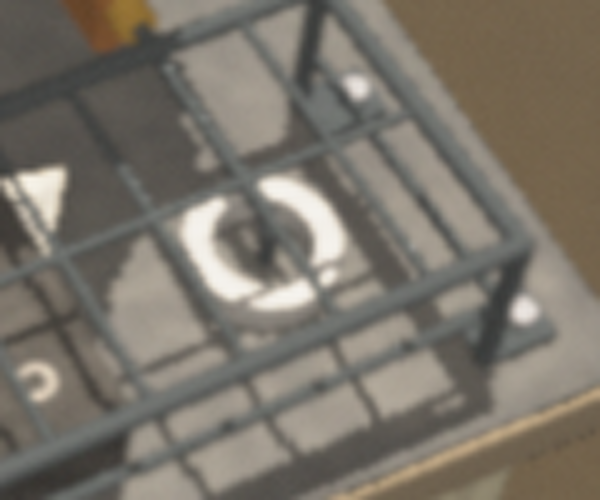

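The hook, at (267,260), is down inside the bore, so I'll draw the ring out.

>>> carry_out --commands '[[[-0.008, 0, 0, 0, 0, 0, 1], [-0.018, -0.001, 0, 0, 0, 0, 1], [-0.033, -0.001, 0, 0, 0, 0, 1], [-0.05, -0.002, 0, 0, 0, 0, 1], [-0.068, -0.003, 0, 0, 0, 0, 1], [-0.086, -0.003, 0, 0, 0, 0, 1], [-0.104, -0.004, 0, 0, 0, 0, 1], [-0.122, -0.005, 0, 0, 0, 0, 1], [-0.14, -0.006, 0, 0, 0, 0, 1], [-0.152, -0.006, 0, 0, 0, 0, 1], [-0.158, -0.006, 0, 0, 0, 0, 1], [-0.16, -0.006, 0, 0, 0, 0, 1]]]'

```text
t: 7.78
tcp_pos: [312.5, 367.7, 176.8]
orientation: [-0.054, 3.141, 0.0]
wrist_force: [2.6, -0.4, -1.3]
finger_gap: 21.0
grip_force: 69.6
```

Run:
```python
from h import *
s=robot.read_state();print(s["tcp_pos"],s["wrist_force"],s["t"])
im=cams.capture("scene")[150:350,240:480]
cv2.imwrite("pics/c5.png",cv2.resize(im,(720,600),interpolation=cv2.INTER_CUBIC))
```

```text
[312.50881294 367.6791815  176.79357257] [ 2.60239034 -0.3511747  -1.30433391] 7.775
```

View pics/c5.png

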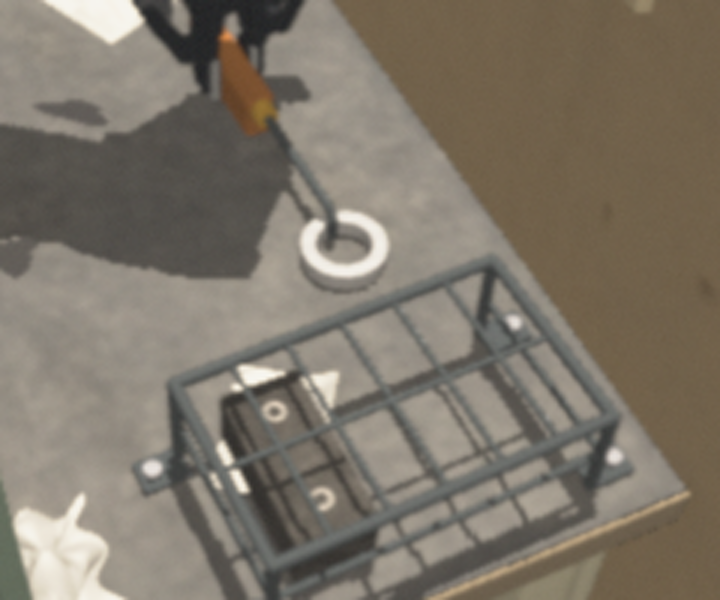

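The ring is out in front of the guard, lying flat with its centre near (344,244) in the crop. The hook is still in it and the block is unmoved. I'll check its position while releasing the rod; TCP z is about where it was at pick-up, so the rod will drop 1 mm at most.

Run:
```python
from h import *
p=at("scene",(240+344/3,150+244/3),14);d=p-[638.2,326.3,14];c,s=np.cos(.04),np.sin(.04);print(p,c*d[0]+s*d[1],-s*d[0]+c*d[1])
```

```text
[487.7 373.5  14. ] -148.49211947886812 53.180639829486594
```

>>> carry_out --commands '[[[0, 0, -0.001, 0, 0, 0, 1], [0, 0, -0.001, 0, 0, 0, 0.3], [0, 0, -0.001, 0, 0, 0, -0.3], [0, 0, -0.001, 0, 0, 0, -1], [0, 0, -0.001, 0, 0, 0, -1], [0, 0, -0.001, 0, 0, 0, -1], [0, 0, -0.001, 0, 0, 0, -1], [0, 0, 0.03, 0, 0, 0, -1], [0, 0, 0.08, 0, 0, 0, -1], [0, 0, 0.14, 0, 0, 0, -1], [0, 0, 0.18, 0, 0, 0, -1], [0, 0, 0.18, 0, 0, 0, -1]]]'

```text
t: 9.32
tcp_pos: [313.2, 368.2, 360.2]
orientation: [-0.054, 3.137, 0.008]
wrist_force: [-0.5, 0.0, -0.5]
finger_gap: 85.5
grip_force: 0.0
```

Run:
```python
from h import *
s=robot.read_state();print(s["tcp_pos"],s["finger_gap"],s["t"])
im=cams.capture("scene")[130:330,240:480]
cv2.imwrite("pics/c6.png",cv2.resize(im,(720,600),interpolation=cv2.INTER_CUBIC))
```

```text
[313.16237118 368.18751616 360.24118591] 85.52654883444555 9.325
```

View pics/c6.png

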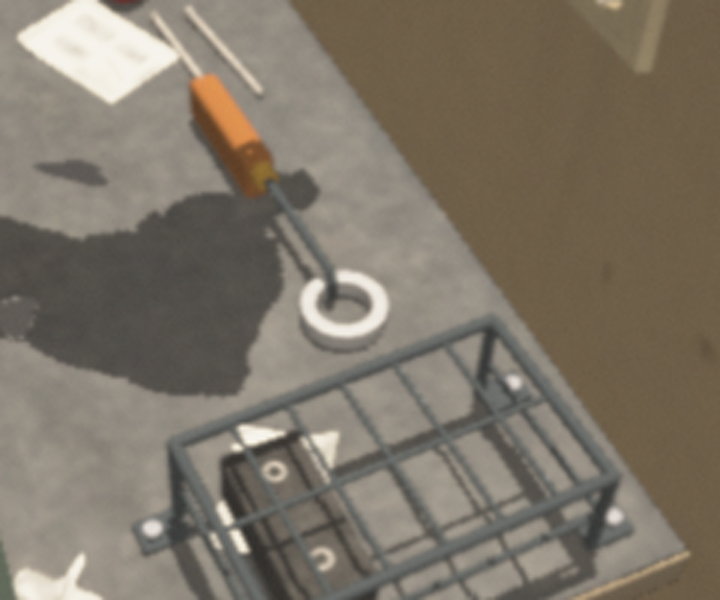

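The rod, handle at (232,135), lies on the bench with its hook in the ring at (344,304). The ring is flat about 148 mm in front of the guard's centre, and the gripper is clear.

```bash
python3 -c "
from station import robot
print(robot.finish_job())"
```

```text
the job is handed in; nothing more can be done
None
```

I hooked the ring out from behind the guard and handed the job in at about 9.3 s: the ring lies flat about 148 mm in front of the guard's centre, the rod is down on the bench and the block looks unmoved, though hand-in returned no verdict.

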